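# Turn the spice turntable until the shaker is at the front

### The job

Bring the glass shaker with the grey domed cap, which stands on the spice turntable, round to the front: push the lobes of the turntable's rim round with the fingertips, never flinging it, until the shaker stands in line with the front tongue with the red arrow. Let the shaker and the jars ride on the board without touching, lifting or tipping them, leave the bowl and the mug on the table where they are, and finish with the board at rest and the hand clear.

Things in the scene. Friction and masses are not known exactly. Their poses are not given: they have to be found in the camera images.
- foot: fixed foot under the turntable: steel disc 176 mm across, 14 mm high, with a flat dark steel tongue (34 mm wide, 7 mm high with its arrow) lying on the table, which runs along the foot's own -x to 220 mm from the centre and marks the front; red arrowhead on it, 195 mm from the centre, pointing in. Origin: on the turning axis, at table height
- board (a joint): turning angle of the board on the foot from its start, rad, positive counter-clockwise seen from above; turns freely either way without a stop, with light friction (0.09 N m, under 1 N at the lobes) that stops it within a few millimetres when the push ends
- board_centre (a point): centre of the board's upper face, on the turning axis, 36 mm above the table. The board is wood: a round deck 234 mm across, 20 mm thick (underside 16 mm above the table), with a brass wire rail 5 mm high at 109 mm from the axis, and four equal broad lobes at 90 degrees to one another. Four vessels stand on it, tops up to 141 mm above the table
- shaker: the glass shaker with grey contents and a grey domed cap, the only one without a dark flat cap; 44 mm across, 90 mm tall, loose, standing on the turning board in line with a lobe, about 68 mm from its centre; it rides round with the board and must not be touched. Origin: centre of its underside; z up
- jar_a: closed spice jar, red and yellow label, brown-gold cap, 41 mm across, 105 mm tall, loose, standing on the turning board in line with a lobe, about 68 mm from its centre; must not be touched. Origin: centre of its underside; z up
- jar_b: closed spice jar, dark blue label, dark cap, 41 mm across, 105 mm tall, loose, standing on the turning board in line with a lobe, about 68 mm from its centre; must not be touched. Origin: centre of its underside; z up
- jar_c: closed spice jar, red and yellow label, black cap, 41 mm across, 105 mm tall, loose, standing on the turning board in line with a lobe, about 68 mm from its centre; must not be touched. Origin: centre of its underside; z up
- bowl: white rice bowl 115 mm across, 52 mm high, loose on the table to the right; leave alone. Origin: centre of its underside
- mug: white mug with a red band, 86x124x101 mm over the handle, loose on the table to the left; leave alone. Origin: under its centre
- lobe0 (a point): middle of a lobe's outer end, on its upper edge, 170 mm from the axis, 36 mm above the table. Lobe: 95 mm wide (too wide to grip), 20 mm thick, from the deck's edge (117 mm from the axis) out to 170 mm; its two side faces are upright, parallel to its middle line, flat out to 150 mm: a fingertip lowered into the gap between two lobes can push on one to turn the board
- lobe1 (a point): middle of a lobe's outer end, on its upper edge, 170 mm from the axis, 36 mm above the table. Lobe: 95 mm wide (too wide to grip), 20 mm thick, from the deck's edge (117 mm from the axis) out to 170 mm; its two side faces are upright, parallel to its middle line, flat out to 150 mm: a fingertip lowered into the gap between two lobes can push on one to turn the board
- lobe2 (a point): middle of a lobe's outer end, on its upper edge, 170 mm from the axis, 36 mm above the table. Lobe: 95 mm wide (too wide to grip), 20 mm thick, from the deck's edge (117 mm from the axis) out to 170 mm; its two side faces are upright, parallel to its middle line, flat out to 150 mm: a fingertip lowered into the gap between two lobes can push on one to turn the board
- lobe3 (a point): middle of a lobe's outer end, on its upper edge, 170 mm from the axis, 36 mm above the table. Lobe: 95 mm wide (too wide to grip), 20 mm thick, from the deck's edge (117 mm from the axis) out to 170 mm; its two side faces are upright, parallel to its middle line, flat out to 150 mm: a fingertip lowered into the gap between two lobes can push on one to turn the board

How it is judged (in metres and radians):
At the end, for the whole second after the job is handed in: the shaker stands on the front side of the board, its centre within 13 mm to either side of the tongue's middle line (about 11 degrees of turn); the board is at rest; shaker and jars stand upright on the board, 50 to 85 mm from its centre; bowl and mug have moved less than 15 mm (y of shaker in the frame of foot between -0.013 and 0.013 m and x of shaker in the frame of foot below -0.04 m and velocity of joint board between -0.05 and 0.05 rad/s and angle between each of shaker, jar_a, jar_b, jar_c's own z axis and vertical below 0.15 rad and horizontal distance between shaker and board_centre between 0.05 and 0.085 m and height (world z) of shaker between 0.028 and 0.046 m and linear speed of each of shaker, jar_a, jar_b, jar_c below 0.02 m/s and horizontal distance between jar_a and board_centre between 0.05 and 0.085 m and height (world z) of jar_a between 0.028 and 0.046 m and horizontal distance between jar_b and board_centre between 0.05 and 0.085 m and height (world z) of jar_b between 0.028 and 0.046 m and horizontal distance between jar_c and board_centre between 0.05 and 0.085 m and height (world z) of jar_c between 0.028 and 0.046 m and distance of each of bowl, mug from where it was at the start of the episode below 0.015 m); the robot touches nothing.
It fails at once if the robot touches the shaker or one of the jars (contact force between any of the fingers, the arm and shaker above 0.5 N or contact force between any of the fingers, the arm and jar_a above 0.5 N or contact force between any of the fingers, the arm and jar_b above 0.5 N or contact force between any of the fingers, the arm and jar_c above 0.5 N).
It fails at once if the shaker or a jar is lifted off the board or tips over (height (world z) of any of shaker, jar_a, jar_b, jar_c above 0.05 m or angle between any of shaker, jar_a, jar_b, jar_c's own z axis and vertical above 0.35 rad).
It fails at once if the bowl or the mug on the table is pushed away or tipped (distance of any of bowl, mug from where it was at the start of the episode above 0.015 m or angle between any of bowl, mug's own z axis and vertical above 0.2 rad).
It fails at once if the board is flung round, faster than 4 rad/s (velocity of joint board above 4 rad/s or velocity of joint board below -4 rad/s).
It also fails if it takes over 61 s, if anything falls off the work surface, if the arm or the gripper's body presses on something with over 40 N, if the wrist force passes 120 N, or if a joint passes its speed limit or range.

### The arm

A 6-joint arm with a two-finger parallel gripper is mounted at the origin on a cart in front of the work surface, level with it; the furniture and walls round the work are solid. World frame = base frame: x ahead of the robot, y to its left, z up, the work surface at z = 0. Lengths are in m, angles in degrees, forces in N, time in s.
With the tool pointing down it reaches from about 0.35 to 0.875 m from the base axis. Payload 4.2 kg.
Tool frame: the origin (TCP) lies midway between the tips of the shut fingers; the grasp point (between the pads) lies 19 mm behind it (r.pinch_z is the distance from the TCP to the grasp point, in m); z points along the fingers, y is the line along which they close (so a half turn about z gives the same grasp; the last joint's range is limited). The gripper opens to 87 mm and grips with 3 to 60 N. Pads are 19 mm wide; open, the fingers measure 117 mm over their backs; the gripper's body (75 mm by 190 mm) begins 51 mm behind the grasp point.
Start: joints at [85.749, 22.042, 0.453, 0, -68.411, -14.817], TCP at [0.204, 0.591, 0.223] pointing down, gripper open.
Joint ranges: [-179.83, 179.83], [-69.29, 118.12], [-61.27, 80.66], [-181.25, 117.63], [-171.15, -9.14], [-177.46, 177.46]. Speed limits (degrees/s): [159.86, 159.86, 180, 180, 180, 180].

### API

Orientations are given as a 3x3 rotation matrix whose columns are the frame's x, y, z axes.
In Python, from station import r, imaging, models gives the robot as it stands. The module is installed in compiled form; this text tells all that it offers.
- The arm moves only by the tool apply_moves, never from a script. Its argument "moves" is a list of rows, each a list of 2 entries, a list of its own where there are three numbers: the shift along the tool's x, y, z in m, then the turn about the tool's z in degrees. A call has 1 to 5 rows; each row shifts and turns the commanded pose from where the row before left it, along the tool's axes as they then stand; what a row does not reach is not made up. A row lasts 1/12 s, in which the tool goes at most 41.7 mm and 7.16 degrees, less where a joint would pass 70% of its speed; a pose out of reach is approached as far as the arm can. A call is refused whole if a number of a shift passes 0.0417 or a number of a turn 7.16, either way. A call with a gripper value outside its range is refused whole. "hand" is the finger opening in m, from 0 to 0.087, set as the call begins (left out, the last holds). The fingers move at their own pace and stop on an object; the grip force is fixed at half the most. Time passes only in rows, so rows that do not move let the fingers close. It gives the time, the measured TCP pose, the force, the opening and the grip force at its end, in the units of the state.
- r.sense(): the state, without advancing time (a new reading comes with each control period).
- imaging.capture(name): name is "scene" or "top"; returns a dict with "frame" (420x560x3 uint8, blue, green, red), "intrinsics" (3x3 intrinsics, pixels), "eye" and "orientation" of the camera in the world. Camera axes: x right, y down, z forward; pixel columns grow to the right and rows downward; lengths in m; the calibration is good to about 2 mm. A picture is of the moment at which its call begins. There is no depth.
- r.finish_job(): hands the job in; it is judged then, once.
Trained networks look in a picture, given as the dict that the camera call returned (one of the last four; its "shot" number tells which), for a name from the list of things; names that differ only in an ending like _2 or _b are one class to them, and where a whole thing is asked for, a point or a joint stands for the part that bears it (a point fixed in the world has none). Each returns a list of dicts, best first, with "confidence" (0 to 1); they miss things now and then, are a little off and sometimes report something else, mostly with a low value. They report only what shows in the picture. A call takes as long as a camera call.
- models.cut_out(picture, target): "region" (420x560 bool, what is visible of it) and "extent" ([left, top, width, height] as shares, 0 to 1, of the picture: columns of its width, rows of its height, round what is visible of it).
- models.place_of(picture, target): "at" ([column, row] as shares, 0 to 1, of the picture: columns of its width, rows of its height: a listed point, or the origin of a listed thing).
The state is a dict: "time_s": time; "joints": joint angles; "joint_velocities": joint speeds; "effort": joint torques, N m; "tcp_pos": TCP position; "ee_rot": TCP orientation; "wrist_force": force on the tool from outside, world axes, zero at the start; "moment": the same for the moment, N m; "gripper_width": opening from 0.0 (shut) to 1.0 (fully open); "gripper_force": force on a finger pad.
Only numpy, scipy, OpenCV 4.12 (cv2) and the standard library are available. Lean on these libraries where they do the work, as an engineer would, in place of code of your own. Each camera call takes 0.05 s, during which the arm holds its last target. There are 200 camera calls.

## Working session

There is one attempt and no reset: what is moved stays moved. The work goes in short steps, Python scripts to look and compute and a tool call to move; the robot and the scene stay as the last step left them, time stands still between calls to the robot, and variables do not carry over. Pictures are saved under pics/ and viewed, at most 10 in all, crops included, and the job is handed in when it is done.

Besides the shell and the picture viewer there is one more tool, called after "Call:" as name(argument=value, ...), one argument or row to a line, values as JSON. apply_moves: Moves the arm, as the interface text tells. Its arguments: {"type":"object","properties":{"moves":{"type":"array"},"hand":{"type":"number"}},"required":["moves"]}

```bash
mkdir -p pics
cat > h.py <<'E'
import numpy as np, cv2
from station import r, imaging, models
def ray(p,uv,z):
    K=np.array(p["intrinsics"]);R=np.array(p["orientation"]);e=np.array(p["eye"])
    d=R@np.linalg.solve(K,[uv[0],uv[1],1]); return e+d*(z-e[2])/d[2]
def proj(p,X):
    K=np.array(p["intrinsics"]);R=np.array(p["orientation"]);e=np.array(p["eye"])
    c=K@(R.T@(np.array(X)-e)); return c[:2]/c[2]
H=dict(foot=0,board_centre=.036,shaker=.036,jar_a=.036,jar_b=.036,jar_c=.036,bowl=0,mug=0,lobe0=.036)
def look(p,names=H):
    for n in names:
        for o in models.place_of(p,n)[:4]:
            print(n,round(o["confidence"],2),np.round(ray(p,np.array(o["at"])*[560,420],H[n]),3), np.round(np.array(o["at"])*[560,420]))
E
python3 - <<'E'
from h import *
s=r.sense();print(s["time_s"],s["tcp_pos"],np.round(s["ee_rot"],3))
a=[]
for n in("top","scene"):
    p=imaging.capture(n);a.append(p["frame"]);print(n,np.round(p["eye"],3));look(p)
    cv2.imwrite(f"pics/{n}0.png",p["frame"])
E
```

```text
0.0 [0.20395077 0.59014735 0.22146186] [[ 0.945 -0.327 -0.001]
 [-0.327 -0.945 -0.002]
 [ 0.     0.002 -1.   ]]
top [0.326 0.065 1.344]
board_centre 0.95 [0.588 0.003 0.036] [298. 225.]
shaker 0.64 [ 0.519 -0.027  0.036] [308. 248.]
jar_a 0.78 [0.657 0.006 0.036] [296. 203.]
jar_a 0.73 [0.56  0.065 0.036] [277. 234.]
jar_a 0.65 [ 0.617 -0.07   0.036] [321. 216.]
jar_b 0.78 [0.657 0.006 0.036] [296. 203.]
jar_b 0.73 [0.56  0.065 0.036] [277. 234.]
jar_b 0.65 [ 0.617 -0.07   0.036] [321. 216.]
jar_c 0.78 [0.657 0.006 0.036] [296. 203.]
jar_c 0.73 [0.56  0.065 0.036] [277. 234.]
jar_c 0.65 [ 0.617 -0.07   0.036] [321. 216.]
bowl 0.63 [ 0.659 -0.342  0.   ] [406. 206.]
bowl 0.52 [ 0.595 -0.003  0.   ] [299. 226.]
mug 0.68 [0.544 0.477 0.   ] [144. 241.]
lobe0 0.96 [ 0.424 -0.051  0.036] [316. 280.]
lobe0 0.88 [0.748 0.054 0.036] [281. 175.]
lobe0 0.72 [0.535 0.171 0.036] [242. 243.]
lobe0 0.7 [ 0.635 -0.17   0.036] [354. 211.]
scene [-0.112 -0.958  0.802]
board_centre 0.94 [ 0.596 -0.012  0.036] [298. 234.]
shaker 0.75 [ 0.533 -0.016  0.036] [279. 241.]
jar_a 0.96 [0.652 0.018 0.036] [308. 223.]
jar_a 0.87 [ 0.612 -0.067  0.036] [315. 241.]
jar_a 0.71 [0.568 0.063 0.036] [274. 224.]
jar_b 0.96 [0.652 0.018 0.036] [308. 223.]
jar_b 0.87 [ 0.612 -0.067  0.036] [315. 241.]
jar_b 0.71 [0.568 0.063 0.036] [274. 224.]
jar_c 0.96 [0.652 0.018 0.036] [308. 223.]
jar_c 0.87 [ 0.612 -0.067  0.036] [315. 241.]
jar_c 0.71 [0.568 0.063 0.036] [274. 224.]
mug 0.57 [0.532 0.449 0.   ] [201. 185.]
lobe0 0.95 [ 0.421 -0.057  0.036] [251. 262.]
lobe0 0.69 [ 0.646 -0.165  0.036] [348. 255.]
lobe0 0.62 [0.743 0.054 0.036] [325. 209.]
lobe0 0.56 [0.552 0.166 0.036] [250. 210.]
```

View pics/top0.png

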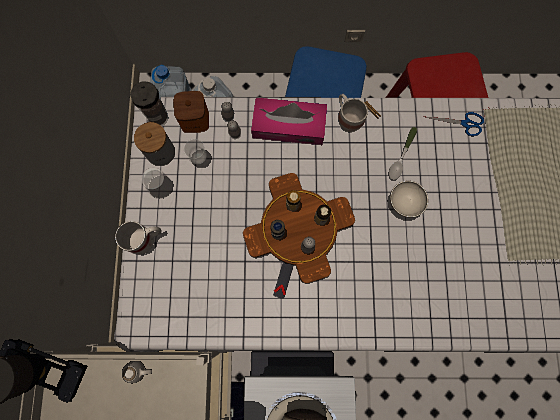

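View pics/scene0.png

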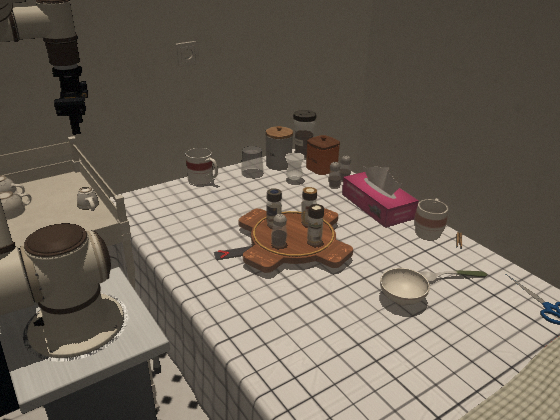

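```bash
cat >> h.py <<'E'
def tongue(p):
    f=p["frame"].astype(int);m=(f[...,2]>110)&(f[...,1]<70)&(f[...,0]<80)
    n,l,s,c=cv2.connectedComponentsWithStats(m.astype(np.uint8))
    for i in range(1,n):
        if s[i,4]>6:
            w=ray(p,c[i],.007)
            if .25<w[0]<.55 and abs(w[1])<.2: print("red",s[i,4],c[i].round(1),w.round(3))
def ring(p):
    # brass rail + lobes: board region -> lobes centre
    o=[ray(p,np.array(q["at"])*[560,420],.036)[:2] for q in models.place_of(p,"lobe0") if q["confidence"]>.4]
    o=np.array(o);c=np.array([.586,.001]);d=o-c
    a=np.degrees(np.arctan2(d[:,1],d[:,0]));print("lobe ang",a.round(1),"r",np.hypot(*d.T).round(3),"mod90",(a%90).round(1))
E
python3 - <<'E'
from h import *
for n in("top","scene"):
    p=imaging.capture(n);tongue(p);ring(p)
    c=proj(p,[.42,.03,0]).astype(int);h=35
    cv2.imwrite(f"pics/{n}1.png",cv2.resize(p["frame"][c[1]-h:c[1]+h,c[0]-h:c[0]+h],None,fx=7,fy=7,interpolation=2)) ; print(c)
E
python3 -c "
import cv2,numpy as np
cv2.imwrite('pics/c1.png',cv2.resize(np.hstack([cv2.imread('pics/top1.png'),cv2.imread('pics/scene1.png')]),(800,400)))"
```

```text
red 17 [258.5 247.2] [0.525 0.122 0.007]
red 20 [251.  251.6] [0.512 0.144 0.007]
red 10 [319.9 271.2] [ 0.453 -0.065  0.007]
red 10 [310.1 275.3] [ 0.441 -0.035  0.007]
red 19 [325.6 273.9] [ 0.445 -0.082  0.007]
red 19 [307.1 280.3] [ 0.426 -0.026  0.007]
red 41 [280.4 289.1] [0.399 0.054 0.007]
lobe ang [ 104.7   19.8  -72.7 -160.5] r [0.177 0.18  0.171 0.18 ] mod90 [14.7 19.8 17.3 19.5]
[288 282]
red 32 [223.7 253.1] [0.401 0.054 0.007]
lobe ang [ -69.9 -160.3   21.1  102.5] r [0.179 0.164 0.174 0.173] mod90 [20.1 19.7 21.1 12.5]
[234 257]
```

View pics/c1.png

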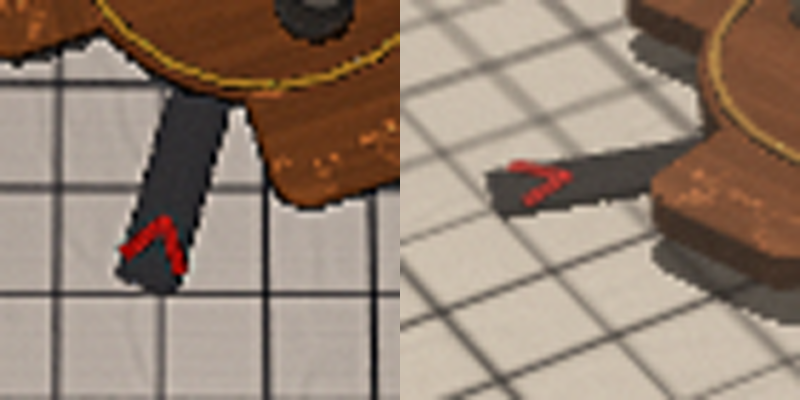

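Call:
apply_moves(
  moves=[
    [[0.015,0.039,0],0],
    [[0.015,0.038,0],0],
    [[0.0,0.0417,0],0],
    [[0.0,0.0417,0],0],
    [[0.0,0.0417,0],0],
  ],
  hand=0,
)

```text
time_s: 1.62
tcp_pos: [0.1664, 0.3881, 0.2222]
ee_rot: [[0.945, -0.328, 0.0], [-0.328, -0.945, -0.0], [0.0, 0.0, -1.0]]
wrist_force: [0.2, -0.7, 0.6]
gripper_width: 0.702
gripper_force: 0.0
```

Call:
apply_moves(
  moves=[
    [[0.0364,0.0176,0],0],
    [[0.0364,0.0176,0],0],
    [[0.0364,0.0176,0],0],
    [[0.0364,0.0176,0],0],
    [[0.0364,0.0176,0],0],
  ],
)

```text
time_s: 2.03
tcp_pos: [0.3105, 0.2461, 0.2232]
ee_rot: [[0.946, -0.325, 0.001], [-0.325, -0.946, 0.002], [0.0, -0.002, -1.0]]
wrist_force: [0.8, 0.8, -0.4]
gripper_width: 0.323
gripper_force: 0.0
```

Call:
apply_moves(
  moves=[
    [[0.0364,0.0176,0],0],
    [[0.0364,0.0176,0],0],
    [[0.025,0.031,0],0],
    [[0.025,0.031,0],0],
    [[0.025,0.031,0],0],
  ],
)

```text
time_s: 2.45
tcp_pos: [0.4081, 0.0762, 0.2229]
ee_rot: [[0.945, -0.326, 0.001], [-0.326, -0.945, 0.0], [0.001, -0.001, -1.0]]
wrist_force: [0.8, -0.1, 0.0]
gripper_width: 0.019
gripper_force: 0.0
```

Call:
apply_moves(
  moves=[
    [[0.025,0.031,0],0],
    [[0.025,0.031,0],0],
    [[0.025,0.031,0],0],
    [[0.025,0.031,0],0],
    [[0.025,0.031,0],0],
  ],
)

```text
time_s: 2.87
tcp_pos: [0.4754, -0.1115, 0.2229]
ee_rot: [[0.945, -0.327, 0.001], [-0.327, -0.945, 0.0], [0.001, -0.0, -1.0]]
wrist_force: [0.9, 1.7, -0.2]
gripper_width: 0.006
gripper_force: 0.0
```

Call:
apply_moves(
  moves=[
    [[0,0,0],-7.1],
    [[0,0,0],-7.1],
    [[0,0,0],-7.1],
    [[0,0,0],-7.1],
    [[0,0,0],-7.1],
  ],
)

```text
time_s: 3.28
tcp_pos: [0.4751, -0.1096, 0.2226]
ee_rot: [[0.958, 0.288, 0.0], [0.288, -0.958, 0.0], [0.0, 0.0, -1.0]]
wrist_force: [0.9, 0.2, 0.3]
gripper_width: 0.001
gripper_force: 0.0
```

Call:
apply_moves(
  moves=[
    [[-0.009,0.007,0.0],-1.3],
    [[0,0,0.04],0],
    [[0,0,0.04],0],
    [[0,0,0.03],0],
    [[0,0,0.0],0],
  ],
)

```text
time_s: 3.7
tcp_pos: [0.4636, -0.1186, 0.1072]
ee_rot: [[0.953, 0.303, -0.013], [0.303, -0.953, 0.0], [-0.012, -0.004, -1.0]]
wrist_force: [-0.3, 0.1, -0.3]
gripper_width: 0.004
gripper_force: 0.0
```

Run:
```python
from h import *
for n in("top","scene"):
    p=imaging.capture(n);ring(p);look(p,["shaker"])
    c=proj(p,[.5,-.05,0.05]).astype(int);h=60
    cv2.imwrite(f"pics/{n}2.png",cv2.resize(p["frame"][c[1]-h:c[1]+h,c[0]-h:c[0]+h],(400,400),interpolation=2)) 
cv2.imwrite('pics/c2.png',np.hstack([cv2.imread('pics/top2.png'),cv2.imread('pics/scene2.png')]))
```

```text
lobe ang [ -73.  -160.4   19.8  107.6] r [0.181 0.165 0.171 0.176] mod90 [17.  19.6 19.8 17.6]
lobe ang [ -70.9   17.1 -162.8  104. ] r [0.182 0.179 0.164 0.176] mod90 [19.1 17.1 17.2 14. ]
shaker 0.71 [ 0.537 -0.024  0.036] [282. 242.]
```

View pics/c2.png

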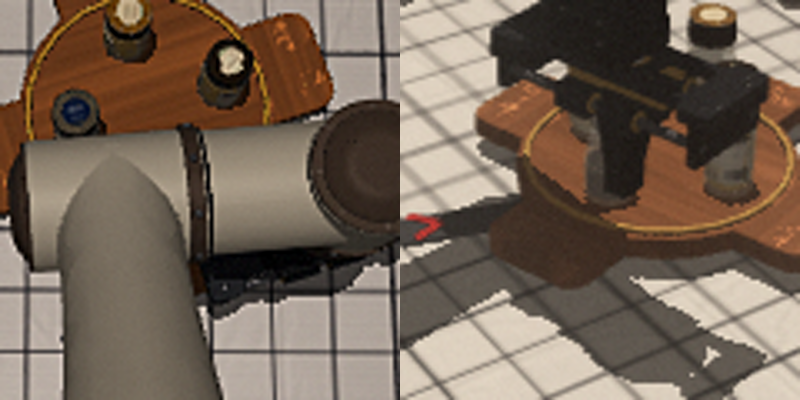

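Call:
apply_moves(
  moves=[
    [[0.004,0,0.035],0],
    [[0,0,0.035],0],
    [[0,0,0.019],0],
    [[0,0,0],0],
    [[0,0,0],0],
  ],
)

```text
time_s: 4.42
tcp_pos: [0.473, -0.1174, 0.0242]
ee_rot: [[0.952, 0.305, 0.001], [0.305, -0.952, -0.0], [0.0, 0.001, -1.0]]
wrist_force: [1.4, 0.4, -0.1]
gripper_width: 0.006
gripper_force: 0.0
```

Call:
apply_moves(
  moves=[
    [[-0.004,-0.006,0.005],0],
    [[0,-0.006,0],0],
    [[-0.001,-0.003,0],1],
    [[-0.002,-0.005,0],2],
    [[-0.002,-0.005,0],2],
  ],
)

```text
time_s: 4.83
tcp_pos: [0.4571, -0.0955, 0.0198]
ee_rot: [[0.976, 0.219, 0.003], [0.219, -0.976, 0.0], [0.003, 0.001, -1.0]]
wrist_force: [0.6, -0.1, 1.1]
gripper_width: 0.005
gripper_force: 0.3
```

Call:
apply_moves(
  moves=[
    [[-0.0027,-0.0065,0],2.5],
    [[-0.0027,-0.0065,0],2.5],
    [[-0.0027,-0.0065,0],2.5],
    [[-0.002,-0.005,0],2.0],
    [[0,0,0],0],
  ],
)

```text
time_s: 5.25
tcp_pos: [0.4425, -0.0726, 0.0196]
ee_rot: [[0.998, 0.057, 0.002], [0.057, -0.998, 0.0], [0.002, -0.0, -1.0]]
wrist_force: [-0.7, -0.8, -0.0]
gripper_width: 0.002
gripper_force: 0.0
```

Run:
```python
from h import *
s=r.sense();t=s["tcp_pos"];R=s["ee_rot"];d=np.array(t[:2])-[.586,.001];print("u,w",-d@R[:2,0],d@R[:2,1],"yaw",np.degrees(np.arctan2(R[1,0],R[0,0])),t,s["wrist_force"])
for n in("top","scene"):
    p=imaging.capture(n);ring(p);look(p,["shaker"])
```

```text
u,w 0.1474141580306143 0.06536526716898175 yaw 3.2505699144299083 [ 0.44252915 -0.07261898  0.0195995 ] [-0.74417827 -0.7827807  -0.00657275]
lobe ang [ 94.9   5.3 -84.5] r [0.178 0.174 0.176] mod90 [4.9 5.3 5.5]
shaker 0.64 [ 0.511 -0.016  0.036] [304. 251.]
shaker 0.35 [ 0.658 -0.334  0.036] [407. 204.]
lobe ang [ -81.6    6.3 -169.3] r [0.173 0.168 0.175] mod90 [ 8.4  6.3 10.7]
shaker 0.62 [ 0.529 -0.01   0.036] [277. 241.]
```

Call:
apply_moves(
  moves=[
    [[-0.002,-0.005,0],2.0],
    [[-0.0027,-0.0065,0],2.5],
    [[-0.0027,-0.0065,0],2.5],
    [[-0.0027,-0.0065,0],2.5],
    [[-0.0027,-0.0065,0],2.5],
  ],
)

```text
time_s: 5.97
tcp_pos: [0.4307, -0.0422, 0.0186]
ee_rot: [[0.988, -0.155, 0.0], [-0.155, -0.988, -0.0], [0.0, 0.0, -1.0]]
wrist_force: [-0.2, -1.1, 0.6]
gripper_width: 0.008
gripper_force: 0.3
```

Call:
apply_moves(
  moves=[
    [[-0.0027,-0.0065,0],2.5],
    [[-0.002,-0.005,0],2.0],
    [[0,0,0],0],
    [[0,0,0],0],
  ],
)

```text
time_s: 6.3
tcp_pos: [0.428, -0.0301, 0.0186]
ee_rot: [[0.974, -0.228, 0.0], [-0.228, -0.974, -0.0], [0.0, 0.0, -1.0]]
wrist_force: [-0.5, -0.4, -0.8]
gripper_width: 0.005
gripper_force: 0.0
```

```bash
cat > m.py <<'E'
from h import *
s=r.sense();t=s["tcp_pos"];R=s["ee_rot"];d=np.array(t[:2])-[.586,.001];print("u,w",-d@R[:2,0],d@R[:2,1],"yaw",np.degrees(np.arctan2(R[1,0],R[0,0])),t,s["wrist_force"])
a=[]
for n in("top","scene"):
    p=imaging.capture(n);ring(p);look(p,["shaker"])
    c=proj(p,[.5,0,0.05]).astype(int);h=60
    a.append(cv2.resize(p["frame"][c[1]-h:c[1]+h,c[0]-h:c[0]+h],(400,400),interpolation=2)) 
import sys
cv2.imwrite(sys.argv[1],np.hstack(a))
E
python3 m.py pics/c3.png
```

```text
u,w 0.14670519605669627 0.06631534072267252 yaw -13.188043872988406 [ 0.42803424 -0.03009592  0.01855492] [-0.54497842 -0.42878195 -0.75154793]
lobe ang [  79.5   -7.2 -100. ] r [0.177 0.178 0.176] mod90 [79.5 82.8 80. ]
shaker 0.76 [0.519 0.012 0.036] [295. 248.]
lobe ang [169.5  73.6 -95.6] r [0.163 0.187 0.177] mod90 [79.5 73.6 84.4]
shaker 0.69 [0.416 0.028 0.036] [233. 247.]
shaker 0.56 [0.526 0.006 0.036] [273. 238.]
shaker 0.17 [ 0.632 -0.365  0.036] [401. 300.]
```

View pics/c3.png

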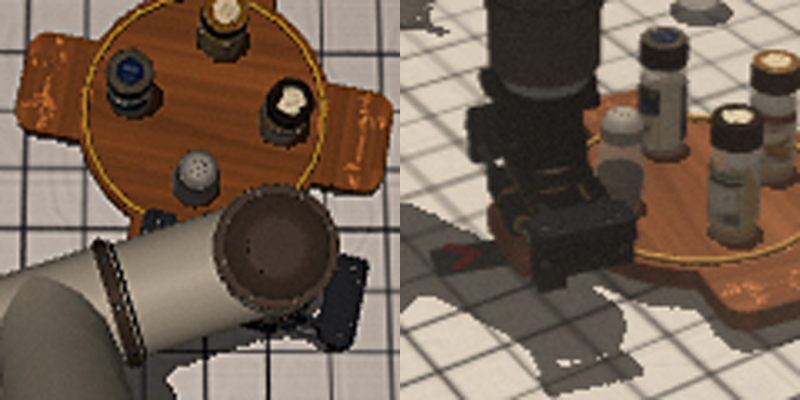

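Call:
apply_moves(
  moves=[
    [[-0.002,-0.005,0],2.0],
    [[-0.002,-0.005,0],2.0],
    [[-0.0015,-0.004,0],1.5],
    [[0,0,0],0],
    [[0,0,0],0],
  ],
)

```text
time_s: 7.02
tcp_pos: [0.4263, -0.0152, 0.0185]
ee_rot: [[0.947, -0.321, 0.0], [-0.321, -0.947, 0.0], [0.0, -0.0, -1.0]]
wrist_force: [-0.5, 0.3, -0.1]
gripper_width: 0.002
gripper_force: 0.0
```

Call:
apply_moves(
  moves=[
    [[-0.003,0.006,0],0],
    [[-0.01,0.02,0],0],
    [[-0.01,0.03,0],0],
    [[0,0.04,0],0],
    [[0,0,0],0],
  ],
)

```text
time_s: 7.43
tcp_pos: [0.3685, -0.1028, 0.018]
ee_rot: [[0.944, -0.329, -0.005], [-0.329, -0.944, -0.0], [-0.005, 0.002, -1.0]]
wrist_force: [0.8, -0.0, 0.6]
gripper_width: 0.006
gripper_force: 0.0
```

Call:
apply_moves(
  moves=[
    [[0,0.04,-0.01],0],
    [[0,0.04,-0.01],0],
    [[0,0.04,0],0],
    [[0,0,0],0],
  ],
)

```text
time_s: 7.77
tcp_pos: [0.332, -0.2169, 0.0388]
ee_rot: [[0.944, -0.331, 0.0], [-0.331, -0.944, -0.0], [0.0, -0.0, -1.0]]
wrist_force: [0.5, -0.2, 0.4]
gripper_width: 0.002
gripper_force: 0.0
```

```bash
python3 m.py pics/c4.png
```

```text
u,w 0.1675706968333601 0.28965622979934263 yaw -19.319662845556206 [ 0.33203627 -0.21690616  0.03884186] [ 0.53910823 -0.24914703  0.44364383]
lobe ang [-103.2   75.3  -12.1  165.1] r [0.176 0.18  0.172 0.178] mod90 [76.8 75.3 77.9 75.1]
shaker 0.78 [0.524 0.013 0.036] [294. 246.]
lobe ang [ -16.2 -105.2  167.4] r [0.17  0.178 0.167] mod90 [73.8 74.8 77.4]
shaker 0.51 [0.521 0.009 0.036] [270. 238.]
shaker 0.26 [ 0.568 -0.067  0.036] [301. 246.]
```

View pics/c4.png

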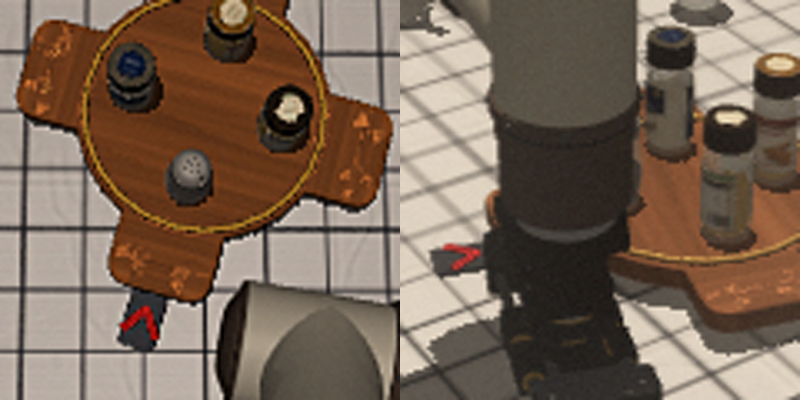

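Run:
```python
from h import *
p=imaging.capture("top")
c=proj(p,[.5,0,.05]).astype(int)
def w(q,z): return ray(p,np.array(q)*.3-60+c-.35,z)
C=np.array([.586,.001]);f=np.radians(164.1);e=np.array([np.cos(f),np.sin(f)]);n=np.array([-e[1],e[0]])
for nm,q,z in [("cap",(191,168),.120),("base front",(190,203),.036),("jb",(131,65),.141),("ja",(234,10),.141),("jc",(291,106),.141)]:
    d=w(q,z)[:2]-C;print(nm,w(q,z).round(3),np.hypot(*d).round(3),np.degrees(np.arctan2(d[1],d[0])).round(1),"lat",(d@n).round(4))
for z in(.1,.126): 
  for o in models.cut_out(p,"shaker")[:1]:
    m=o["region"].astype(np.uint8);ys,xs=np.nonzero(m);print(xs.min(),xs.max(),ys.min(),ys.max())
    # model fit: silhouettes of cylinder r=.022 z .036-.126 for lateral
    best=None
    for x in np.arange(.5,.55,.001):
      for y in np.arange(-.01,.04,.001):
        t=np.linspace(0,6.28,24)
        P=[proj(p,[x+rr*np.cos(a),y+rr*np.sin(a),zz]) for zz,rr in((.036,.021),(.1,.02),(.126,.012)) for a in t[::2]]
        hull=cv2.convexHull(np.array(P,np.float32)).astype(int)
        k=np.zeros_like(m);cv2.fillConvexPoly(k,hull,1);i=(k&m).sum()/(k|m).sum()
        if best is None or i>best[0]: best=(i,x,y)
    d=np.array(best[1:])-C;print(best,"lat",d@n,np.hypot(*d))
  break
```

```text
cap [0.521 0.015 0.12 ] 0.067 168.2 lat 0.0047
base front [0.503 0.012 0.036] 0.084 172.3 lat 0.012
jb [0.605 0.066 0.141] 0.067 73.6 lat -0.0674
ja [ 0.653 -0.022  0.141] 0.071 -18.7 lat 0.0034
jc [ 0.57  -0.069  0.141] 0.071 -102.7 lat 0.0711
286 301 238 255
(np.float64(0.933920704845815), np.float64(0.517), np.float64(0.01399999999999998)) lat 0.006400549065638109 0.07021395872616779
```

```bash
python3 -c "
from station import r
print(r.finish_job())"
```

```text
the job is handed in; nothing more can be done
None
```

I turned the board about 32° clockwise and handed the job in: the shaker stands at the front, measured about 5 mm off the tongue's middle line (limit 13 mm). The arm is withdrawn clear of the board, but I did not re-measure the bowl and mug at the end, and the hand-in returned no verdict.

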